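# Stand the chopping board up to dry

### The job

The washed wooden chopping board has been left propped on the grey lidded canister, where it could slide off. Lift it away and lean it in the steel board stand to dry: on end, the way up it is now, its foot on the rubber pad behind the turned-up front lip and centred on the stand, the board resting back squarely against the wire backrest. Set it down gently, never let it drop or fall, leave the other things on the worktop where they are, and let go.

Things in the scene. Friction and masses are not known exactly. Their poses are not given: they have to be found in the camera images.
- board: Plain brown wooden chopping board, slab 180 x 260 x 21 mm, 0.5 to 0.8 kg. Origin: centre of the broad face resting on the canister; x along the 180 mm width, y along the length, up the board at the start; z through the thickness (wood from z = 0 to 21 mm), away from the canister. At the start it leans about 40 degrees from vertical, foot on the worktop, held by friction only.
- board_foot (a point): Centre of the board's foot, the 180 x 21 mm end face at y = -130 mm.
- board_head (a point): Centre of the board's upper end face, at y = +130 mm. At the start the last 70 mm of the board below this end overhang the canister's rim freely, above its lid.
- board_stand: Steel stand for one board, fixed. Origin: centre of its underside; x from the front lip to the backrest, y along the lip, z up. Foot plate x -60 to +70, y -70 to +70 mm. Front lip: y -65 to +65 mm, inner face at x = -50 mm, top at z = 42 mm. A board in it leans back (top to +x) 15 (foot at the wires) to 25 degrees (foot at the lip).
- stand_pad (a point): Middle of the place for the board's foot, 50 mm wide between lip and wires and open at both sides, on top of the stand's black rubber pad: x = -25, y = 0, z = 10 mm in the stand's frame.
- stand_bar (a point): Middle of the top bar of the stand's backrest, a raked wire hoop with two wires inside it, y -60 to +60 mm. The bar is 8 mm thick, its front at x = +44 mm, z = 165 mm in the stand's frame; down at the pad the wires' front is at x = +1 mm. The upper 80 mm of a leaning board stand clear above the bar.
- canister_grey: Grey lidded canister, fixed to the worktop, 112 mm in diameter; rim of the lid at a height of 143 mm, a small round knob in the middle up to 160 mm. Origin: centre of its underside; its x axis points to the board's foot.
- tumbler: Clear drinking glass, 80 mm in diameter, 91 mm high, loose. Origin: centre of its underside. To be left alone.
- mug: White mug with a handle, the one standing in front of the microwave, 83 x 116 x 94 mm, loose. Origin: middle of its underside. To be left alone.
- spoon: Steel spoon lying flat, 188 x 38 x 15 mm, along its x axis, loose. Origin: middle of its underside. To be left alone.

How it is judged (in metres and radians):
At the end, for the whole second after the job is handed in: The board stands on end in the stand, leaning back 10 to 30 degrees on the wires, square to within 0.15 rad, its foot on the pad between lip and wires and within 25 mm of the stand's middle sideways; it is carried by the stand and at rest (angle between the y axis of board and the z axis of board_stand, either way round between 0.17 and 0.52 rad and x of board_head in the frame of board_stand above 0.015 m and x of board_foot in the frame of board_stand between -0.05 and 0.005 m and y of board_foot in the frame of board_stand between -0.025 and 0.025 m and z of board_foot in the frame of board_stand between 0 and 0.025 m and angle between the x axis of board and the y axis of board_stand, either way round below 0.15 rad and contact force between board and board_stand above 1 N and linear speed of board below 0.02 m/s and angular speed of board below 0.1 rad/s); the robot touches nothing.
It fails at once if the board is dropped or falls: it moves faster than 0.45 m/s while the fingers do not touch it (contact force between the fingers and board below 0.05 N and linear speed of board above 0.45 m/s).
It fails at once if the tumbler, mug or spoon is moved by more than 30 mm (distance of any of tumbler, mug, spoon from where it was at the start of the episode above 0.03 m).
It also fails if it takes over 50 s, if anything falls off the work surface, if the arm or the gripper's body presses on something with over 40 N, if the wrist force passes 120 N, or if a joint passes its speed limit or range.

### The arm

A 6-joint arm with a two-finger parallel gripper is mounted at the origin on a cart in front of the work surface, level with it; the furniture and walls round the work are solid. World frame = base frame: x ahead of the robot, y to its left, z up, the work surface at z = 0. Lengths are in m, angles in degrees, forces in N, time in s.
With the tool pointing down it reaches from about 0.35 to 0.875 m from the base axis. Payload 4.2 kg.
Tool frame: the origin (TCP) lies midway between the tips of the shut fingers; the grasp point (between the pads) lies 19 mm behind it; z points along the fingers, y is the line along which they close (so a half turn about z gives the same grasp; the last joint's range is limited). The gripper opens to 87 mm and grips with 3 to 60 N. Pads are 19 mm wide; open, the fingers measure 117 mm over their backs; the gripper's body (75 mm by 190 mm) begins 51 mm behind the grasp point.
Start: joints at [78.988, 22.042, 0.453, 0, -68.411, -14.817], TCP at [0.272, 0.563, 0.223] pointing down, gripper open.
Joint ranges: [-179.83, 179.83], [-69.29, 118.12], [-61.27, 80.66], [-181.25, 117.63], [-171.15, -9.14], [-177.46, 177.46]. Speed limits (degrees/s): [159.86, 159.86, 180, 180, 180, 180].

### API

Orientations are given as a 3x3 rotation matrix whose columns are the frame's x, y, z axes.
In Python, from station import r gives the robot as it stands.
- The arm moves only by the shell command python3 steer.py, which reads ROWS from standard input. ROWS is a JSON list of rows, 1 to 8 of them, each written [opening, [dx, dy, dz], [rx, ry, rz]]: the opening from 0.0 (shut) to 1.0 (fully open), then dx, dy, dz in fractions of the full range, 1 being 1 m, then a rotation vector rx, ry, rz in parts of the range, where 1.0 means pi/2 rad; each row is the pose to reach, as a shift and turn from the pose commanded when the command began, along the tool's axes at that moment; what a row does not reach only later rows make up. A row lasts 1/10 s, in which the tool goes at most 0.05 m and 8.59 degrees, less where a joint would pass 70% of its speed; a pose out of reach is approached as far as the arm can. The fingers move at their own pace and stop on an object; the grip force is fixed at half the most. Time passes only in rows, so rows that do not move let the fingers close. It prints the time, the measured TCP pose, the force, the opening and the grip force at its end. A shift or turn number past 1, either way, is cut back to 1. Input that does not fit is refused with a message, and nothing moves.
- r.sense(): the state, without advancing time (a new reading comes with each control period).
- r.capture(name): name is "scene" or "side" or "wrist"; returns a dict with "pixels" (400x640x3 uint8, red, green, blue), "z_map" (400x640 float32, m along the optical axis (not along the pixel's ray), 0 where there is no reading), "K" (3x3 intrinsics, pixels), "world_from_camera" (4x4, takes a point from camera to world coordinates). Camera axes: x right, y up, looking along -z (the intrinsics and any distortion apply to the point x, -y, -z); pixel columns grow to the right and rows downward; lengths in m; the calibration is good to about 2 mm. A picture is of the moment at which its call begins.
- r.finish_job(): hands the job in; it is judged then, once.
The state is a dict: "time_s": time; "joints": joint angles; "joint_velocities": joint speeds; "effort": joint torques, N m; "tcp_pos": TCP position; "ee_rot": TCP orientation; "wrist_force": force on the tool from outside, world axes, zero at the start; "moment": the same for the moment, N m; "gripper_width": opening from 0.0 (shut) to 1.0 (fully open); "gripper_force": force on a finger pad.
Only numpy, scipy, OpenCV 4.12 (cv2) and the standard library are available. Lean on these libraries where they do the work, as an engineer would, in place of code of your own. Each camera call takes 0.05 s, during which the arm holds its last target. There are 200 camera calls.

## Working session

There is one attempt and no reset: what is moved stays moved. The work goes in short steps, Python scripts to look and compute and a shell command to move; the robot and the scene stay as the last step left them, time stands still between calls to the robot, and variables do not carry over. Pictures are saved under pics/ and viewed, at most 10 in all, crops included, and the job is handed in when it is done.

```bash
ls; mkdir -p pics
python3 - <<'E'
from station import r
import cv2,numpy as np
for n in("scene","side"):
    c=r.capture(n); np.savez(f"pics/{n}0.npz",**c); cv2.imwrite(f"pics/{n}0.png",c["pixels"][:,:,::-1])
    print(n,c["K"].round(1).tolist(),c["world_from_camera"].round(3).tolist(),[k for k in c])
s=r.sense();print(s)
E
```

```text
pics
station.py
steer.py
scene [[414.7, 0.0, 315.9], [0.0, 414.7, 199.7], [0.0, 0.0, 1.0]] [[0.799, 0.381, -0.465, -0.01], [-0.601, 0.513, -0.613, -0.665], [0.005, 0.769, 0.639, 0.92], [0.0, 0.0, 0.0, 1.0]] ['pixels', 'z_map', 'K', 'world_from_camera']
side [[455.4, 0.0, 323.3], [0.0, 455.4, 192.8], [0.0, 0.0, 1.0]] [[-0.862, 0.324, -0.389, -0.103], [-0.506, -0.522, 0.687, 1.222], [0.02, 0.789, 0.614, 1.184], [0.0, 0.0, 0.0, 1.0]] ['pixels', 'z_map', 'K', 'world_from_camera']
{'time_s': 0.1, 'joints': array([ 7.89878604e+01,  2.20865480e+01,  3.87319331e-01, -2.30506021e-02,
       -6.84128123e+01, -1.48187751e+01]), 'joint_velocities': array([ 0.00803514, -0.00643212,  0.13553394,  0.0927934 ,  0.05607093,
        0.11574228]), 'effort': array([-9.36290780e-04, -3.91692030e+01,  1.87934929e+01,  4.23199922e+00,
        1.34648752e-02, -7.83294922e-05]), 'tcp_pos': array([0.2720607 , 0.56207479, 0.22157087]), 'ee_rot': array([[ 9.00019195e-01, -4.35849630e-01, -7.40727246e-04],
       [-4.35850237e-01, -9.00017308e-01, -1.84799066e-03],
       [ 1.38778701e-04,  1.98607321e-03, -9.99998018e-01]]), 'wrist_force': array([ 0.25454161,  0.37589636, -0.90579902]), 'moment': array([0.05976088, 0.05565727, 0.00613076]), 'gripper_force': 0.0, 'gripper_width': 0.9999446444197819}
```

View pics/scene0.png

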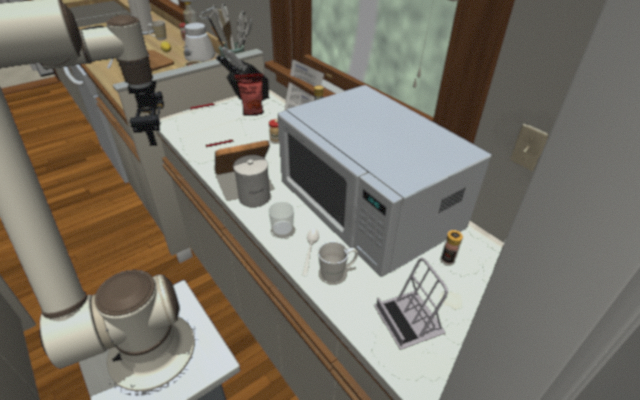

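View pics/side0.png

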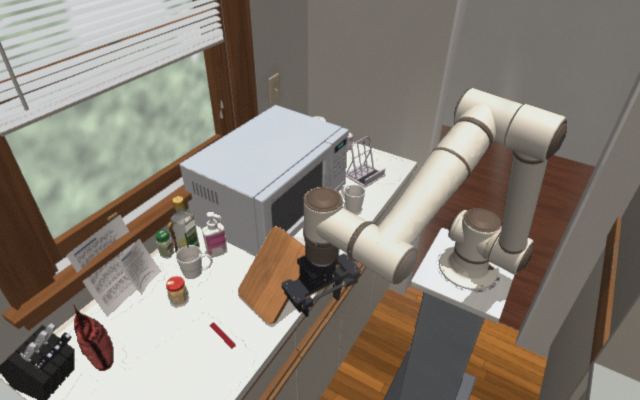

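The scene view shows the board behind the canister at about (242,155), the canister at (253,182), the tumbler at (282,220), the spoon at (311,245), the mug at (333,263) and the stand at (412,310). The side view shows the board's outer face at about (272,275), partly hidden by the gripper. Next I'll measure them.

```bash
cat > h.py <<'E'
import numpy as np,cv2
def cloud(c):
    z=c["z_map"];v,u=np.mgrid[:400,:640];K=c["K"]
    p=np.stack([(u-K[0,2])/K[0,0]*z,-(v-K[1,2])/K[1,1]*z,-z,np.ones_like(z)],-1)
    return (p@np.asarray(c["world_from_camera"]).T)[...,:3]
def plane(P,it=5):
    m=np.ones(len(P),bool)
    for _ in range(it):
        o=P[m].mean(0);n=np.linalg.svd(P[m]-o,full_matrices=False)[2][2];m=abs((P-o)@n)<.004
    return o,n*np.sign(n[2]+1e-9),m
E
python3 - <<'E'
from h import *
np.set_printoptions(precision=4,suppress=True)
c=np.load("pics/side0.npz");W=cloud(c);px=c["pixels"]
hsv=cv2.cvtColor(px,cv2.COLOR_RGB2HSV)
m=np.zeros((400,640),bool);m[225:330,235:315]=1
m&=(hsv[...,1]>90)&(hsv[...,0]<25)&(W[...,2]>.008)&(c["z_map"]>0)
o,n,i=plane(W[m]);P=W[m][i];print("board side",len(P),o,n,"tilt",np.degrees(np.arcsin(n[2])))
hz=np.array([0,0,1.]);x=np.cross(hz,n);x/=np.linalg.norm(x);y=np.cross(n,x)
for nm,a in(("x",x),("y",y)):
    q=(P-o)@a;print(nm,a,np.percentile(q,[0,1,5,50,95,99,100]))
r=cv2.minAreaRect(np.c_[(P-o)@x,(P-o)@y].astype(np.float32)*1000);print(r)
c=np.load("pics/scene0.npz");W=cloud(c);px=c["pixels"]
hsv=cv2.cvtColor(px,cv2.COLOR_RGB2HSV)
m=np.zeros((400,640),bool);m[135:180,205:275]=1
m&=(hsv[...,1]>100)&(hsv[...,0]<25)&(W[...,2]>.03)
Q=W[m];print("scene board",len(Q),"n.d",np.percentile((Q-o)@n,[1,10,30,50,70,90,99]),"x",np.percentile((Q-o)@x,[1,99]),"y",np.percentile((Q-o)@y,[1,99]))
def blob(u0,u1,v0,v1,z0,z1):
    w=W[v0:v1,u0:u1].reshape(-1,3);w=w[(w[:,2]>z0)&(w[:,2]<z1)];return w
for nm,b in dict(can_lid=(230,275,150,180,.135,.15),tumb=(265,298,200,240,.03,.1),mug=(315,358,240,285,.03,.1),spoon=(300,320,225,280,.004,.03)).items():
    w=blob(*b);print(nm,len(w),np.percentile(w,[2,50,98],axis=0).tolist() if len(w) else 0)
w=W[255:355,370:455].reshape(-1,3)
for z0,z1 in((.001,.015),(.03,.05),(.08,.13),(.15,.18)):
    b=w[(w[:,2]>z0)&(w[:,2]<z1)]
    if len(b)>5: print("stand",z0,len(b),b.mean(0),cv2.minAreaRect((b[:,:2]*1000).astype(np.float32)),np.percentile(b[:,2],[2,50,98]))
cv2.imwrite("pics/standcrop.png",cv2.resize(px[130:360,200:470,::-1],None,fx=2.2,fy=2.2))
E
```

```text
board side 3010 [0.5071 0.4594 0.1094] [0.2256 0.7244 0.6514] tilt 40.64804509845179
x [-0.9548  0.2973  0.    ] [-0.0919 -0.0861 -0.0775 -0.0002  0.0793  0.09    0.0948]
y [-0.1937 -0.622   0.7587] [-0.1287 -0.1243 -0.1138 -0.0035  0.1183  0.129   0.1324]
((1.0751876831054688, 2.5097198486328125), (182.66993713378906, 260.0883483886719), 1.6433591842651367)
scene board 733 n.d [-0.0203 -0.0191 -0.0181 -0.0171 -0.0151 -0.0068  0.1196] x [-0.0806  0.0842] y [-0.183  0.135]
can_lid 595 [[0.43942648484356045, 0.30166503716593124, 0.13585421334644127], [0.48704206135520506, 0.34794270803006777, 0.14320306881703282], [0.5501860294467943, 0.41589700180112715, 0.14870098254714792]]
tumb 673 [[0.4396245654260142, 0.11721999709804877, 0.031295988129885696], [0.4789634723478869, 0.15582502681659915, 0.06612457368210967], [0.5148210027719956, 0.1949002823970373, 0.0920484052835475]]
mug 1027 [[0.4538333626199719, -0.11617035828461496, 0.03195463033249498], [0.504581413614483, -0.07370216082818215, 0.06619772118197453], [0.5909169245067135, -0.03739231553665631, 0.09522292416652274]]
spoon 205 [
[... 155 characters left out ...]
994986063352228, 0.015584386075228798]]
stand 0.001 3741 [ 0.5851 -0.3063  0.0058] ((619.701171875, -281.6930236816406), (342.6396789550781, 244.8304443359375), 47.37321090698242) [0.0011 0.0054 0.0129]
stand 0.03 511 [ 0.5874 -0.2498  0.0391] ((641.245361328125, -286.22894287109375), (243.16461181640625, 271.8262634277344), 69.23688507080078) [0.0305 0.0396 0.049 ]
stand 0.08 392 [ 0.5851 -0.2857  0.1008] ((596.6082153320312, -266.09576416015625), (225.24864196777344, 51.84158706665039), 83.09175872802734) [0.0809 0.1012 0.1276]
stand 0.15 200 [ 0.5957 -0.3262  0.1643] ((596.8764038085938, -321.983154296875), (116.94099426269531, 12.195338249206543), 74.3714828491211) [0.1515 0.1662 0.1711]
```

View pics/standcrop.png

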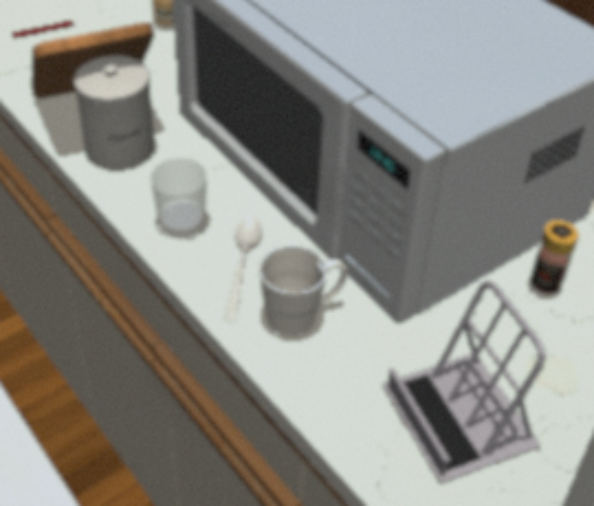

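The enlarged crop shows the stand with its lip on the near-left side, from (390,380) to (445,475). The top bar is to the upper right, from (490,290) to (540,355), so stand x points mostly along world +x. I'll refine the stand fit and check which wrist option works using an approximate arm model.

```bash
cat > g.py <<'E'
from h import *
from scipy.spatial.transform import Rotation as Ro
from scipy.optimize import least_squares
np.set_printoptions(precision=4,suppress=True)
# board start (mid-thickness centre)
n=np.array([.2256,.7244,.6514]);bx=np.cross([0,0,1],n);bx/=np.linalg.norm(bx);by=np.cross(n,bx)
bc=np.array([.5056,.4582,.1113])-.0105*n
B0=np.c_[bx,by,n]
def tool(B,s): # tool axes for board rotation B; tool z=-by, tool y=s*bz
    z=-B[:,1];y=s*B[:,2];return np.c_[np.cross(y,z),y,z]
def fk(q,a=.45,b=.49,h=.235,d=.25,s4=1,off=0):
    j=np.asarray(q)
    e=lambda ax,v:Ro.from_euler(ax,v,degrees=True).as_matrix()
    A=e('z',j[0])@e('y',j[1]);F=e('z',j[0])@e('y',j[1]-j[2])
    T=F@e('x',s4*j[3])@e('y',-j[4])@e('x',-j[5]) # local x = tool z
    p=np.array([0,0,h])+A@[0,0,a]+F@[b,0,0]+T@[d,0,0]
    z=T[:,0];x=-T[:,1];return p,np.c_[x,np.cross(z,x),z]
lo=np.array([-179,-69,-61,-181,-171,-177.]);hi=np.array([179,118,80,117,-9.2,177])
def ik(p,R,q0=(30,20,0,0,-70,0),**k):
    def f(q):
        P,M=fk(q,**k);return np.r_[(P-p)*5,(M-R).ravel()]
    best=None
    for j4 in(0,-90,90,-150):
      for j6 in(0,-100,100):
        q=np.array(q0,float);q[3]=j4;q[5]=j6
        s=least_squares(f,q,bounds=(lo,hi),x_scale=50.)
        if best is None or s.cost<best.cost-1e-6:best=s
    return best.x,best.cost
E
python3 - <<'E'
from g import *
print(fk([78.988,22.042,.453,0,-68.411,-14.817]))
c=np.load("pics/scene0.npz");W=cloud(c)[255:355,370:455].reshape(-1,3)
W=W[(W[:,0]>.4)&(W[:,0]<.68)&(W[:,1]<-.2)&(W[:,1]>-.45)]
b=W[(W[:,2]>.155)&(W[:,2]<.18)];cc=b[:,:2].mean(0);d=np.linalg.svd(b[:,:2]-cc)[2][0];d*=np.sign(d[1])
xs=np.array([d[1],-d[0]]);print("bar",cc,"ys",d,"ext",np.percentile((b[:,:2]-cc)@d,[0,5,95,100]),"z",b[:,2].mean())
L=W[(W[:,2]>.025)&(W[:,2]<.05)];q=(L[:,:2]-cc)@xs;L=L[q<-.06];l=L[:,:2].mean(0);dl=np.linalg.svd(L[:,:2]-l)[2][0];dl*=np.sign(dl[1])
print("lip",len(L),l,dl,"x rel bar",np.percentile((L[:,:2]-cc)@xs,[5,50,95]),"y",np.percentile((L[:,:2]-cc)@d,[0,5,50,95,100]))
a=(b[:,:2]-cc)@d;wk=W[(W[:,2]>.05)];print("wires y ext",np.percentile((wk[:,:2]-cc)@d,[0,2,98,100]))
o=cc-.048*xs
pad=c["pixels"][255:355,370:455].reshape(-1,3)
P0=cloud(c)[255:355,370:455].reshape(-1,3);k=(pad.max(1)<45)&(P0[:,2]<.03)&(P0[:,0]<.62);D=P0[k];print("pad",k.sum(),np.percentile((D[:,:2]-o)@xs,[5,50,95]),np.percentile((D[:,:2]-o)@d,[2,50,98]),D[:,2].mean())
print("origin",o)
pad3=np.r_[o-.025*xs,.010]
for s4 in(1,-1):
  for s in(1,-1):
    print("grasp",s4,s,*ik(bc+.09*by,tool(B0,s),s4=s4))
    for sg in(1,-1):
      y=np.r_[xs*np.sin(.35),np.cos(.35)];x=sg*np.r_[d,0];B=np.c_[x,y,np.cross(x,y)]
      print("  place",sg,*ik(pad3+.22*y,tool(B,s),q0=(-30,20,0,0,-70,0),s4=s4))
E
```

```text
(array([0.1193, 0.613 , 0.2218]), array([[ 0.9001, -0.4357, -0.    ],
       [-0.4357, -0.9001, -0.    ],
       [ 0.    ,  0.    , -1.    ]]))
bar [ 0.5963 -0.3256] ys [0.2667 0.9638] ext [-0.0547 -0.0499  0.0562  0.0609] z 0.16591223475626599
lip 226 [ 0.4996 -0.2976] [0.2706 0.9627] x rel bar [-0.1028 -0.101  -0.0974] y [-0.06   -0.0566  0.0003  0.0628  0.0694]
wires y ext [-0.0565 -0.0553  0.0618  0.0659]
pad 268 [-0.0276 -0.0173 -0.0082] [-0.0501 -0.001   0.0558] 0.010426412565395055
origin [ 0.5501 -0.3128]
grasp 1 1 [ 28.6674  15.0325 -23.7882  56.6887 -32.8068 -91.7578] 5.597893489096479e-10
  place 1 [ -27.129    40.4561   25.5675   -3.9883  -94.7715 -168.6953] 9.344848179184706e-25
  place -1 [-27.129   40.4561  25.5675  -3.9883 -94.7715  11.3047] 5.1373052964523697e-23
grasp 1 -1 [ 28.6674  15.0325 -23.7882  56.6887 -32.8068  88.2422] 5.597893489305291e-10
  place 1 [-27.129   40.4561  25.5675  -3.9883 -94.7715  11.3047] 5.1373052964523697e-23
  place -1 [ -27.129    40.4561   25.5675   -3.9883  -94.7715 -168.6953] 9.344848179184706e-25
grasp -1 1 [ 28.6674  15.0325 -23.7882 -56.6887 -32.8068 -91.7578] 5.597893489528111e-10
  place 1 [ -27.129    40.4561   25.5675    3.9883  -94.7715 -168.6953] 9.15966063394378e-25
  place -1 [-27.129   40.4561  25.5675   3.9883 -94.7715  11.3047] 5.33022218725401e-23
grasp -1 -1 [ 28.6674  15.0325 -23.7882 -56.6887 -32.8068  88.2422] 5.597893489346712e-10
  place 1 [-27.129   40.4561  25.5675   3.9883 -94.7715  11.3047] 5.33022218725401e-23
  place -1 [ -27.129    40.4561   25.5675    3.9883  -94.7715 -168.6953] 9.15966063394378e-25
```

```bash
cat >> g.py <<'E'
def rel(p,R,msg=""):
    from station import r
    s=r.sense();R0=s["ee_rot"];rv=Ro.from_matrix(R0.T@R).as_rotvec(degrees=True)
    print(msg,"d",R0.T@(p-s["tcp_pos"]),"rv",rv,"ang",np.linalg.norm(rv),"t",s["time_s"],"tcp",s["tcp_pos"],"j",s["joints"])
E
python3 - <<'E'
from g import *
rel(bc+.26*by,tool(B0,-1));rel(bc+.26*by,tool(B0,1))
E
```

```text
d [ 0.2818  0.1672 -0.0798] rv [40.6855 -3.0295 -8.1809] ang 41.610257071259525 t 0.1 tcp [0.2721 0.5621 0.2216] j [ 78.9879  22.0865   0.3873  -0.0231 -68.4128 -14.8188]
 d [ 0.2818  0.1672 -0.0798] rv [ -4.4586 -59.8782 161.1698] ang 171.99120369907757 t 0.1 tcp [0.2721 0.5621 0.2216] j [ 78.9879  22.0865   0.3873  -0.0231 -68.4128 -14.8188]
```

The manual's scale: turns go in shares of pi/2 rad. Converting my numbers, 40.7 degrees / 90 = 0.4522.

```bash
echo '[[0.5,[0.03,0.02,-0.03],[0.0556,0,-0.0111]],[0.5,[0.07,0.045,-0.05],[0.1222,-0.0111,-0.0222]],[0.5,[0.115,0.07,-0.065],[0.1889,-0.0111,-0.0389]],[0.5,[0.16,0.095,-0.075],[0.2556,-0.0222,-0.0556]],[0.5,[0.205,0.12,-0.08],[0.3222,-0.0222,-0.0667]],[0.5,[0.245,0.145,-0.08],[0.3889,-0.0333,-0.0778]],[0.5,[0.282,0.167,-0.08],[0.4522,-0.0333,-0.0911]],[0.5,[0.282,0.167,-0.08],[0.4522,-0.0333,-0.0911]]]' | python3 steer.py; echo '[[0.5,[0,0,0],[0,0,0]],[0.5,[0,0,0],[0,0,0]]]' | python3 steer.py
python3 - <<'E'
from g import *
from station import r
rel(bc+.26*by,tool(B0,-1))
for n in("side","wrist","scene"):
    c=r.capture(n); np.savez(f"pics/{n}1.npz",**c)
    cv2.imwrite(f"pics/{n}1.png",c["pixels"][:,:,::-1])
s=np.load("pics/side1.npz")["pixels"][:,:,::-1];w=np.load("pics/wrist1.npz")["pixels"][:,:,::-1]
cv2.imwrite("pics/combo1.png",np.hstack([cv2.resize(s[180:380,200:420],(440,400)),cv2.resize(w,(360,400))]))
c=np.load("pics/side1.npz");W=cloud(c);hsv=cv2.cvtColor(c["pixels"],cv2.COLOR_RGB2HSV)
m=np.zeros((400,640),bool);m[225:330,235:330]=1
m&=(hsv[...,1]>90)&(hsv[...,0]<25)&(W[...,2]>.008)
o,nn,i=plane(W[m]);P=W[m][i];x=np.cross([0,0,1],nn);x/=np.linalg.norm(x);y=np.cross(nn,x)
q=cv2.minAreaRect(np.c_[(P-o)@x,(P-o)@y].astype(np.float32)*1000);print(len(P),nn,q);C=o+x*q[0][0]/1e3+y*q[0][1]/1e3;print("ctr outer",C)
E
```

```text
time_s: 0.9
tcp_pos: [0.4532, 0.2879, 0.3025]
ee_rot: [[0.955, -0.224, 0.195], [-0.297, -0.721, 0.626], [0.001, -0.655, -0.755]]
wrist_force: [0.2, 0.4, 0.1]
gripper_width: 0.511
gripper_force: 0.0
time_s: 1.1
tcp_pos: [0.4541, 0.2879, 0.3022]
ee_rot: [[0.954, -0.228, 0.196], [-0.301, -0.723, 0.622], [-0.0, -0.652, -0.758]]
wrist_force: [-0.2, 0.8, -0.3]
gripper_width: 0.501
gripper_force: 0.0
 d [-0.0014 -0.0001  0.0008] rv [-0.0794 -0.1217 -0.1494] ang 0.20845690582437057 t 1.1 tcp [0.4541 0.2879 0.3022] j [ 32.8429  -0.3021 -14.5464 -34.2847 -47.683   56.7974]
2722 [0.2564 0.7156 0.6498] ((-8.2559814453125, -2.3898773193359375), (184.65420532226562, 262.4893798828125), 2.245157480239868)
ctr outer [0.5054 0.4579 0.1107]
```

View pics/combo1.png

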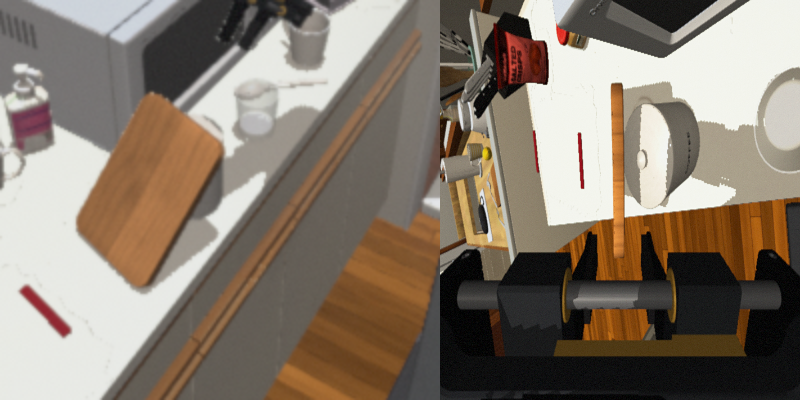

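The wrist view shows the board's head edge-on at column 617, from row 83 to 257, between the fingers at columns 590 and 655. The side view shows the board undisturbed. I'll fine-tune from the wrist depth.

Run:
```python
from g import *
from station import r
c=np.load("pics/wrist1.npz");W=cloud(c);hsv=cv2.cvtColor(c["pixels"],cv2.COLOR_RGB2HSV)
m=(hsv[...,1]>90)&(hsv[...,0]<25);m[:75]=0;m[258:]=0
Q=W-bc;X=Q@bx;Y=Q@by;Z=Q@n
m&=(abs(X)<.12)&(Y>.11)&(Y<.15)&(abs(Z)<.03)
print(m.sum(),"X",np.percentile(X[m],[0,2,50,98,100]),"Y",np.percentile(Y[m],[5,50,95]),"Z",np.percentile(Z[m],[2,10,50,90,98]))
print("Z slope vs X deg",np.degrees(np.polyfit(X[m],Z[m],1)),"Y slope",np.degrees(np.polyfit(X[m],Y[m],1)))
rel(bc+.09*by,tool(B0,-1))
```

```text
3537 X [-0.0935 -0.0899 -0.0174  0.0735  0.0815] Y [0.1217 0.1276 0.1295] Z [-0.0079 -0.0056  0.0019  0.0099  0.0123]
Z slope vs X deg [-1.4275  0.1061] Y slope [1.7423 7.3014]
 d [0.0011 0.0016 0.1695] rv [-0.0848  0.0839  0.1175] ang 0.16742429405914483 t 1.25 tcp [0.4525 0.2904 0.3022] j [ 33.1563  -0.302  -14.5424 -34.2898 -47.6844  56.8286]
```

```bash
echo '[[0.5,[0.005,0,0.03],[0,0,0]],[0.5,[0.005,0,0.06],[0,0,0]],[0.5,[0.005,0,0.09],[0,0,0]],[0.5,[0.005,0,0.11],[0,0,0]],[0.5,[0.005,0,0.13],[0,0,0]],[0.5,[0.005,0,0.145],[0,0,0]],[0.5,[0.005,0,0.158],[0,0,0]],[0.5,[0.005,0,0.168],[0,0,0]]]' | python3 steer.py; echo '[[0.5,[0,0,0],[0,0,0]],[0.5,[0,0,0],[0,0,0]]]' | python3 steer.py
python3 - <<'E'
from g import *
from station import r
rel(bc+.09*by,tool(B0,-1))
S=r.capture("scene")["pixels"][:,:,::-1];w=r.capture("wrist")["pixels"][:,:,::-1];s=r.capture("side")["pixels"][:,:,::-1]
cv2.imwrite("pics/combo2.png",np.hstack([cv2.resize(S[90:240,180:330],(400,400)),np.vstack([cv2.resize(w,(360,225)),cv2.resize(s[180:330,200:440],(360,175))])]))
E
```

```text
time_s: 2.05
tcp_pos: [0.4903, 0.3939, 0.1746]
ee_rot: [[0.955, -0.223, 0.193], [-0.295, -0.724, 0.624], [0.001, -0.653, -0.758]]
wrist_force: [-0.8, 0.6, -1.1]
gripper_width: 0.503
gripper_force: 0.0
time_s: 2.25
tcp_pos: [0.4909, 0.3927, 0.1756]
ee_rot: [[0.955, -0.224, 0.195], [-0.297, -0.723, 0.624], [0.001, -0.653, -0.757]]
wrist_force: [0.8, 0.6, -0.1]
gripper_width: 0.499
gripper_force: 0.0
 d [-0.0055  0.0016  0.0024] rv [-0.1384 -0.0331  0.0717] ang 0.15929398717761736 t 2.25 tcp [0.4909 0.3927 0.1756] j [ 39.4732  14.8467 -14.2822 -42.1276 -32.2037  63.8747]
```

View pics/combo2.png

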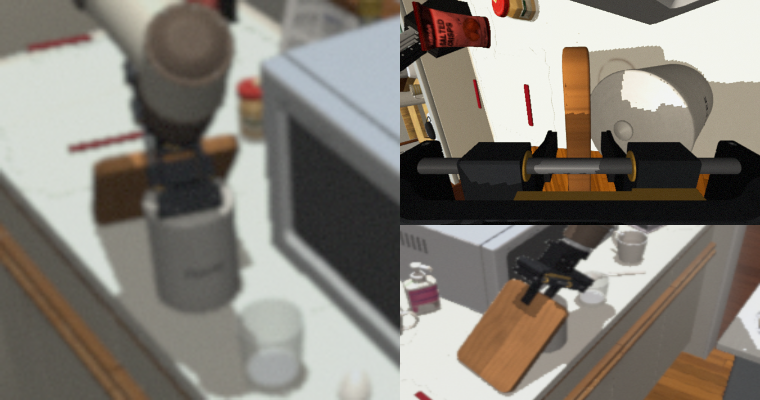

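The wrist view (upper right) shows the board at columns 565 to 592, between the fingers at 550 and 612, and there is no contact force. I'll close the gripper, then tip the board upright about its foot.

Scaled: -17.5 degrees / 90 = -0.1944.

```bash
echo '[[0,[0,0,0],[0,0,0]],[0,[0,0,0],[0,0,0]],[0,[0,0,0],[0,0,0]],[0,[0,0,0],[0,0,0]],[0,[0,0,0],[0,0,0]],[0,[0,0,0],[0,0,0]]]' | python3 steer.py; echo '[[0,[0,-0.011,-0.002],[-0.0278,0,0]],[0,[0,-0.0225,-0.003],[-0.0556,0,0]],[0,[0,-0.0335,-0.004],[-0.0833,0,0]],[0,[0,-0.0447,-0.0043],[-0.1111,0,0]],[0,[0,-0.056,-0.0043],[-0.1389,0,0]],[0,[0,-0.0667,-0.004],[-0.1667,0,0]],[0,[0,-0.0776,-0.003],[-0.1944,0,0]],[0,[0,-0.0883,-0.002],[-0.2222,0,0]]]' | python3 steer.py
```

```text
time_s: 3.0
tcp_pos: [0.4912, 0.3931, 0.176]
ee_rot: [[0.955, -0.223, 0.195], [-0.297, -0.723, 0.624], [0.002, -0.654, -0.756]]
wrist_force: [-1.0, 3.0, 1.3]
gripper_width: 0.247
gripper_force: 29.9
time_s: 3.8
tcp_pos: [0.5076, 0.4528, 0.2293]
ee_rot: [[0.955, -0.281, 0.097], [-0.297, -0.897, 0.328], [-0.005, -0.342, -0.94]]
wrist_force: [-0.1, 0.2, -7.5]
gripper_width: 0.249
gripper_force: 29.9
```

Scaled: -20 degrees / 90 = -0.2222.

```bash
echo '[[0,[0,-0.0122,-0.0067],[-0.0278,0,0]],[0,[0,-0.0243,-0.0133],[-0.0556,0,0]],[0,[0,-0.0364,-0.019],[-0.0833,0,0]],[0,[0,-0.0485,-0.0249],[-0.1111,0,0]],[0,[0,-0.0604,-0.03],[-0.1389,0,0]],[0,[0,-0.0723,-0.0348],[-0.1667,0,0]],[0,[0,-0.084,-0.039],[-0.1944,0,0]],[0,[0,-0.0957,-0.0431],[-0.2222,0,0]]]' | python3 steer.py
python3 - <<'E'
from g import *
from station import r
s=r.sense();print(s["joints"])
# fit arm geometry on logged joints/TCP
D=[([78.9879,22.0865,.3873,-.0231,-68.4128,-14.8188],[.2721,.5621,.2216]),([33.,-.3021,-14.5464,-34.2847,-47.683,56.8],[.4533,.2889,.3022]),([39.4732,14.8467,-14.2822,-42.1276,-32.2037,63.8747],[.4909,.3927,.1756]),(s["joints"],s["tcp_pos"])]
for s4 in(1,-1):
    print(s4,fk(s["joints"],s4=s4)[1]-s["ee_rot"])
for n in("side","wrist"):
    c=r.capture(n);np.savez(f"pics/{n}3.npz",**c)
s=np.load("pics/side3.npz")["pixels"][:,:,::-1];w=np.load("pics/wrist3.npz")["pixels"][:,:,::-1]
cv2.imwrite("pics/combo3.png",np.hstack([cv2.resize(s[130:380,180:440],(416,400)),cv2.resize(w,(384,400))]))
E
```

```text
time_s: 4.6
tcp_pos: [0.531, 0.5255, 0.3041]
ee_rot: [[0.955, -0.298, -0.003], [-0.298, -0.955, 0.005], [-0.004, -0.004, -1.0]]
wrist_force: [-0.1, 0.2, -7.3]
gripper_width: 0.24
gripper_force: 29.9
[ 56.9375  33.0587  29.9691  -0.2738 -86.765   15.7526]
1 [[ 0.0001  0.0005  0.008 ]
 [ 0.0005 -0.0002 -0.0052]
 [ 0.0092  0.0026  0.    ]]
-1 [[-0.  0.  0.]
 [ 0.  0. -0.]
 [ 0. -0.  0.]]
```

View pics/combo3.png

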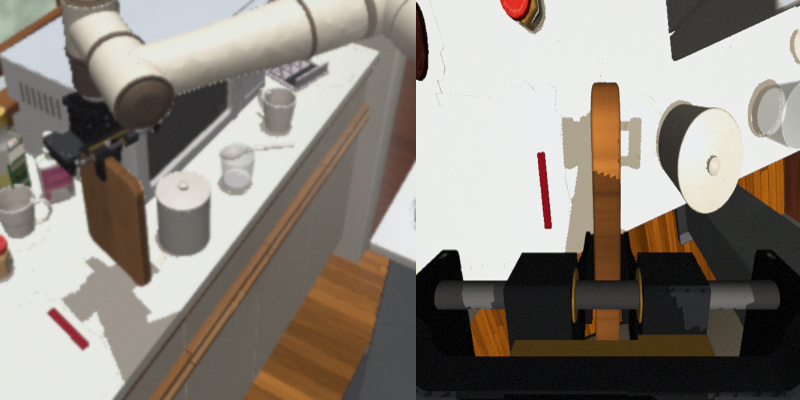

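The board hangs vertical in the gripper, clear of the canister and seen from the side at about (118,215). I'll measure where it sits in the hand and fit the arm model for planning.

Run:
```python
from g import *
from station import r
s=r.sense();p,R=s["tcp_pos"],s["ee_rot"];print(p)
for nm in("side","wrist"):
    c=np.load(f"pics/{nm}3.npz");W=(cloud(c)-p)@R;hsv=cv2.cvtColor(c["pixels"],cv2.COLOR_RGB2HSV)
    m=(hsv[...,1]>90)&(hsv[...,0]<25)&(abs(W[...,0])<.14)&(abs(W[...,1])<.05)&(W[...,2]>-.07)&(W[...,2]<.28)
    Q=W[m]
    print(nm,len(Q),np.percentile(Q,[.5,5,50,95,99.5],axis=0))
    if nm=="side":
        o,nn,i=plane(Q);print("plane",o,nn*np.sign(nn[1]),i.sum());q=Q[i]
        print(cv2.minAreaRect((q[:,[0,2]]*1000).astype(np.float32)))
    else:
        e=Q[Q[:,2]<-.02];print("head",len(e),np.percentile(e,[1,50,99],axis=0),np.degrees(np.polyfit(e[:,0],e[:,2],1)[0]),np.degrees(np.polyfit(e[:,0],e[:,1],1)[0]))
D=[([78.9879,22.0865,.3873,-.0231,-68.4128,-14.8188],[.2721,.5621,.2216]),([33.,-.3021,-14.5464,-34.2847,-47.683,56.8],[.4533,.2889,.3022]),([39.4732,14.8467,-14.2822,-42.1276,-32.2037,63.8747],[.4909,.3927,.1756]),(s["joints"],p)]
e=lambda ax,v:Ro.from_euler(ax,v,degrees=True).as_matrix()
def parts(j):
    A=e('z',j[0])@e('y',j[1]);F=e('z',j[0])@e('y',j[1]-j[2]);G=F@e('x',-j[3]);T=G@e('y',-j[4])
    return np.c_[[0,0,1],A[:,2],F[:,0],T[:,0],G[:,1]]
M=np.vstack([parts(j) for j,_ in D]);y=np.hstack([q for _,q in D])
k,res,*_=np.linalg.lstsq(M,y,rcond=None);print("h,a,b,d,off",k,"res",(M@k-y).reshape(-1,3))
```

```text
[0.5317 0.5277 0.3034]
side 2149 [[-0.0971 -0.0082 -0.0384]
 [-0.0937 -0.0067 -0.0343]
 [-0.031  -0.0047  0.0801]
 [ 0.0653  0.0054  0.201 ]
 [ 0.0781  0.0111  0.2155]]
plane [-0.0184 -0.0049  0.09  ] [ 0.0071  1.     -0.0029] 1868
((-7.3797149658203125, 88.606689453125), (179.1593017578125, 267.0959167480469), 1.1119818687438965)
wrist 10737 [[-0.0287 -0.0168 -0.0543]
 [-0.0218 -0.0099 -0.0367]
 [ 0.0431 -0.0009 -0.0351]
 [ 0.0839  0.0085 -0.0254]
 [ 0.0883  0.0191 -0.0107]]
head 10552 [[-0.028  -0.0145 -0.046 ]
 [ 0.0433 -0.0009 -0.0351]
 [ 0.0871  0.0138 -0.0219]] 3.353739510326712 -0.953904015321815
h,a,b,d,off [ 0.1604  0.565   0.4218  0.3063 -0.1598] res [[-0.     -0.     -0.    ]
 [-0.      0.0001 -0.    ]
 [ 0.     -0.0001  0.    ]
 [ 0.      0.      0.    ]]
```

```bash
cat >> g.py <<'E'
KP=dict(a=.565,b=.4218,h=.1604,d=.3063,s4=-1)
_f=fk
def fk(q,**k):
    p,R=_f(q,**KP);j=q
    e=lambda ax,v:Ro.from_euler(ax,v,degrees=True).as_matrix()
    return p-.1598*(e('z',j[0])@e('y',j[1]-j[2])@e('x',-j[3]))[:,1],R
ys=np.array([.2667,.9638,0]);ys/=np.linalg.norm(ys);xs=np.cross(ys,[0,0,1]);so=np.array([.551,-.310,0])
t=np.radians(1.7);TB=np.c_[[-np.cos(t),0,-np.sin(t)],[np.sin(t),0,-np.cos(t)],[0,-1,0]];TF=np.array([-.005,0,.222])  # board axes / foot centre in tool
def tcp_for(foot,B):  # foot centre world, board axes world
    R=B@TB.T;return foot-R@TF,R
def Bst(lean,yaw=0): # board in stand, x=ys
    a=np.radians(lean);y=xs*np.sin(a)+np.array([0,0,np.cos(a)]);x=ys
    return Ro.from_euler('z',yaw,degrees=True).as_matrix()@np.c_[x,y,np.cross(x,y)]
S=lambda x,y,z:so+x*xs+y*ys+np.array([0,0,z])
E
python3 - <<'E'
from g import *
W=cloud(np.load("pics/scene0.npz"))[80:270,280:490].reshape(-1,3)
m=W[(W[:,2]>.2)&(W[:,0]<1.2)];print("microwave",np.percentile(m,[1,99],axis=0), "nearest x",[(round(y,2),m[abs(m[:,1]-y)<.02][:,0].min().round(3)) for y in(-.15,-.1,0,.1,.2,.3) if (abs(m[:,1]-y)<.02).any()])
wp=[((.50,.50,.40),88,0),((.43,.36,.42),66,0),((.40,.18,.42),44,0),((.40,0,.42),22,0),((.42,-.18,.42),0,0)]
q0=[56.9,33,30,0,-86,15.7]
for p,yaw,l in wp:
    _,R=tcp_for(np.zeros(3),Bst(l,yaw));q,c=ik(np.array(p),R,q0);print(p,q,c);rel(np.array(p),R)
for nm,d in(("above",.12),("low",.012),("final",0)):
    B=Bst(20);f=S(-.0223-(.006 if d else 0),0,.0136)+d*B[:,1];p,R=tcp_for(f,B);q,c=ik(p,R,[-20,33,30,0,-86,15]);print(nm,p,q,c);
E
```

```text
microwave [[-0.0103 -0.6654  0.2033]
 [ 1.0289  0.4683  0.9197]] nearest x [(-0.15, np.float64(0.583)), (-0.1, np.float64(0.585)), (0, np.float64(0.587)), (0.1, np.float64(0.591)), (0.2, np.float64(0.595)), (0.3, np.float64(0.6))]
(0.5, 0.5, 0.4) [ 58.7909  28.0125  33.7757   1.6586 -95.357   13.9021] 1.436049228233226e-17
 d [-0.0223  0.0352 -0.0968] rv [-0.4358  1.8612  0.216 ] ang 1.9237057414000855 t 4.7 tcp [0.5317 0.5277 0.3034] j [ 56.9879  33.1724  30.0693  -0.2725 -86.524   15.7825]
(0.43, 0.36, 0.42) [ 57.4487  11.6677  12.7182   1.688  -91.2547  -6.8824] 8.757817888966332e-28
 d [-0.0477  0.1895 -0.1179] rv [-0.726   1.9209 22.215 ] ang 22.309699777702345 t 4.7 tcp [0.5317 0.5277 0.3034] j [ 56.9879  33.1724  30.0693  -0.2725 -86.524   15.7825]
(0.4, 0.18, 0.42) [ 46.7995  -1.4138  -1.898    1.6143 -90.0488 -18.2733] 9.415548955251677e-20
 d [-0.023   0.3703 -0.1193] rv [-1.0053  1.9341 44.2143] ang 44.26797398481238 t 4.7 tcp [0.5317 0.5277 0.3034] j [ 56.9879  33.1724  30.0693  -0.2725 -86.524   15.7825]
(0.4, 0, 0.42) [ 24.8916  -5.6989  -5.8268   1.6135 -90.4075 -18.3553] 7.742529276968675e-18
 d [ 0.0303  0.5422 -0.1208] rv [-1.2733  1.8986 66.2138] ang 66.25321788263255 t 4.7 tcp [0.5317 0.5277 0.3034] j [ 56.9879  33.1724  30.0693  -0.2725 -86.524   15.7825]
(0.42, -0.18, 0.42) [ -1.5526   0.5155  -0.0024   1.6501 -89.891  -13.9241] 1.4134869739942783e-24
 d [ 0.1028  0.7081 -0.1222] rv [-1.5291  1.8106 88.2134] ang 88.2452335919601 t 4.7 tcp [0.5317 0.5277 0.3034] j [ 56.9879  33.1724  30.0693  -0.2725 -86.524   15.7825]
above [ 0.6369 -0.3321  0.335 ] [ -14.1442   42.9017   48.9711    1.3885 -116.0947   -0.6331] 2.6377809765656973e-26
low [ 0.6013 -0.3223  0.2335] [-14.0797  38.6032  27.104    1.2386 -98.5321  -1.1208] 4.59943427266579e-29
final [ 0.6031 -0.3228  0.2223] [-14.0831  39.0748  26.4172   1.2363 -97.3739  -1.1426] 1.1344208854926916e-29
```

The manual's scale: turns go in shares of pi/2 rad. Converting my numbers, 22 degrees / 90 = 0.2444.

```bash
echo '[[0,[-0.005,0.005,-0.03],[0,0.0111,0]],[0,[-0.015,0.015,-0.065],[0,0.0222,0]],[0,[-0.022,0.035,-0.097],[0,0.0222,0.0222]],[0,[-0.028,0.07,-0.11],[0,0.0222,0.0667]],[0,[-0.034,0.1,-0.118],[0,0.0222,0.1111]],[0,[-0.04,0.13,-0.118],[0,0.0222,0.1556]],[0,[-0.044,0.16,-0.118],[0,0.0222,0.2]],[0,[-0.048,0.19,-0.118],[-0.0078,0.0222,0.2444]]]' | python3 steer.py
python3 - <<'E'
from g import *
for p,yaw in(((.40,.18,.42),44),((.40,0,.42),22)):
    rel(np.array(p),tcp_for(np.zeros(3),Bst(0,yaw))[1])
W=cloud(np.load("pics/scene0.npz"))[60:270,280:490].reshape(-1,3)
m=W[(W[:,2]>.05)&(W[:,0]<1)&(W[:,0]>.56)&(W[:,1]>-.27)&(W[:,2]<.4)]
for x in(.6,.62,.65,.7,.75):
    k=m[abs(m[:,0]-x)<.012];print(x,len(k),k[:,1].min() if len(k) else 0)
print(m[:,2].max())
E
```

```text
time_s: 5.5
tcp_pos: [0.4274, 0.3549, 0.4215]
ee_rot: [[0.771, -0.636, 0.025], [-0.636, -0.772, -0.017], [0.03, -0.002, -1.0]]
wrist_force: [0.9, -0.0, -7.8]
gripper_width: 0.245
gripper_force: 29.9
 d [0.09   0.1524 0.0038] rv [-0.799  -0.0013 21.9698] ang 21.984322474362436 t 5.5 tcp [0.4274 0.3549 0.4215] j [ 57.4163  11.0112  12.0815   1.7341 -91.1355  -6.8689]
 d [0.2044 0.2913 0.0069] rv [-1.4519  0.0272 43.9601] ang 43.9840740935996 t 5.5 tcp [0.4274 0.3549 0.4215] j [ 57.4163  11.0112  12.0815   1.7341 -91.1355  -6.8689]
0.6 6816 -0.2697533798167863
0.62 2334 -0.2697533798167863
0.65 1327 -0.1842994558313381
0.7 1217 -0.18686745510973818
0.75 1173 -0.18847875623254517
0.39991003509492484
```

Scaled: 44 degrees / 90 = 0.4889.

```bash
echo '[[0,[0.022,0.038,0.001],[0,0,0.0611]],[0,[0.045,0.076,0.002],[0,0,0.1222]],[0,[0.067,0.114,0.003],[-0.0056,0,0.1833]],[0,[0.09,0.152,0.004],[-0.0089,0,0.2444]],[0,[0.118,0.187,0.005],[-0.0111,0,0.3056]],[0,[0.147,0.222,0.006],[-0.0133,0,0.3667]],[0,[0.175,0.257,0.007],[-0.0144,0,0.4278]],[0,[0.204,0.291,0.007],[-0.0167,0,0.4889]]]' | python3 steer.py
python3 - <<'E'
from g import *
rel(np.array((.42,-.18,.42)),tcp_for(np.zeros(3),Bst(0,0))[1])
rel(np.array((.45,-.26,.42)),tcp_for(np.zeros(3),Bst(0,0))[1])
B=Bst(20);rel(*tcp_for(S(-.0283,0,.0136)+.12*B[:,1],B))
E
```

```text
time_s: 6.3
tcp_pos: [0.4005, 0.0009, 0.4192]
ee_rot: [[0.113, -0.994, 0.003], [-0.993, -0.113, -0.026], [0.026, -0.0, -1.0]]
wrist_force: [1.7, -0.6, -7.5]
gripper_width: 0.246
gripper_force: 30.0
 d [0.1819 0.001  0.0039] rv [-0.6348  0.2122 21.9237] ang 21.93389726726087 t 6.3 tcp [0.4005 0.0009 0.4192] j [ 24.8288  -5.6468  -5.8075   1.4218 -90.2854 -18.3624]
 d [ 0.2647 -0.0198  0.0061] rv [-0.6348  0.2122 21.9237] ang 21.93389726726087 t 6.3 tcp [0.4005 0.0009 0.4192] j [ 24.8288  -5.6468  -5.8075   1.4218 -90.2854 -18.3624]
 d [ 0.3552 -0.1974  0.0935] rv [-20.3747  -3.6178  21.1503] ang 29.589735998554186 t 6.3 tcp [0.4005 0.0009 0.4192] j [ 24.8288  -5.6468  -5.8075   1.4218 -90.2854 -18.3624]
```

Scaled: 22 degrees / 90 = 0.2444.

```bash
echo '[[0,[0.035,0,0.001],[0,0,0.0333]],[0,[0.07,0,0.002],[0,0,0.0667]],[0,[0.105,0,0.003],[0,0,0.1]],[0,[0.14,0,0.004],[0,0,0.1333]],[0,[0.175,0,0.004],[-0.0033,0,0.1667]],[0,[0.21,-0.007,0.005],[-0.0056,0,0.2]],[0,[0.24,-0.014,0.006],[-0.0067,0.0022,0.2222]],[0,[0.265,-0.02,0.006],[-0.0067,0.0022,0.2444]]]' | python3 steer.py
python3 - <<'E'
from g import *
B=Bst(20);rel(*tcp_for(S(-.0283,0,.0136)+.16*B[:,1],B))
E
```

```text
time_s: 7.1
tcp_pos: [0.4524, -0.259, 0.4197]
ee_rot: [[-0.267, -0.964, -0.008], [-0.963, 0.267, -0.026], [0.028, 0.001, -1.0]]
wrist_force: [-0.6, 2.1, -7.4]
gripper_width: 0.245
gripper_force: 30.0
 d [ 0.0198 -0.2111  0.0475] rv [-19.9384   0.1264  -0.6172] ang 19.948387475018308 t 7.1 tcp [ 0.4524 -0.259   0.4197] j [-10.9774   7.3818   7.4995   1.5715 -90.2945  -4.5306]
```

Scaled: -20 degrees / 90 = -0.2222.

```bash
echo '[[0,[0,-0.02,0],[-0.0444,0,0]],[0,[0.004,-0.045,0],[-0.0889,0,0]],[0,[0.008,-0.07,0],[-0.1333,0,-0.0033]],[0,[0.012,-0.1,0.01],[-0.1778,0,-0.0044]],[0,[0.016,-0.13,0.02],[-0.2222,0,-0.0067]],[0,[0.018,-0.16,0.03],[-0.2222,0,-0.0067]],[0,[0.02,-0.185,0.04],[-0.2222,0,-0.0067]],[0,[0.02,-0.2,0.0475],[-0.2222,0,-0.0067]]]' | python3 steer.py; echo '[[0,[0,0,0],[0,0,0]],[0,[0,0,0],[0,0,0]]]' | python3 steer.py
python3 - <<'E'
from g import *
from station import r
B=Bst(20);rel(*tcp_for(S(-.0283,0,.0136)+.16*B[:,1],B),"above");rel(*tcp_for(S(-.0283,0,.0136)+.012*B[:,1],B),"low")
s=r.sense();p,R=s["tcp_pos"],s["ee_rot"]
for n in("scene","wrist"):
    c=r.capture(n);np.savez(f"pics/{n}4.npz",**c)
c=np.load("pics/scene4.npz");W=cloud(c);hsv=cv2.cvtColor(c["pixels"],cv2.COLOR_RGB2HSV)
m=np.zeros((400,640),bool);m[150:340,330:520]=1
m&=(hsv[...,1]>90)&(hsv[...,0]<25);m&=(abs((W-p)@R)<[.14,.05,.26]).all(-1)
Q=W[m];o,nn,i=plane(Q);nn*=np.sign(nn@xs);print(len(Q),i.sum(),"n in stand",nn@np.c_[xs,ys,[0,0,1]]);q=(Q[i]-p)@R;print("tool",np.median(q[:,1]),cv2.minAreaRect((q[:,[0,2]]*1000).astype(np.float32)))
print("stand frame pts",np.percentile((Q[i]-so)@np.c_[xs,ys,[0,0,1]],[.5,50,99.5],axis=0))
cv2.imwrite("pics/combo4.png",np.hstack([cv2.resize(c["pixels"][150:360,320:530,::-1],(400,400)),cv2.resize(np.load("pics/wrist4.npz")["pixels"][:,:,::-1],(400,250),).repeat(1,0) if 0 else cv2.copyMakeBorder(cv2.resize(np.load("pics/wrist4.npz")["pixels"][:,:,::-1],(400,250)),0,150,0,0,0)]))
E
```

```text
time_s: 7.9
tcp_pos: [0.6437, -0.3322, 0.3707]
ee_rot: [[-0.255, -0.907, -0.336], [-0.967, 0.248, 0.064], [0.025, 0.341, -0.94]]
wrist_force: [0.6, 0.7, -8.4]
gripper_width: 0.243
gripper_force: 30.0
time_s: 8.1
tcp_pos: [0.6414, -0.3316, 0.374]
ee_rot: [[-0.255, -0.906, -0.337], [-0.967, 0.248, 0.063], [0.027, 0.342, -0.939]]
wrist_force: [0.1, 1.6, -6.8]
gripper_width: 0.245
gripper_force: 30.0
above d [ 0.0018 -0.0094 -0.0018] rv [-0.0287  0.0146  0.1474] ang 0.15085120200294094 t 8.1 tcp [ 0.6414 -0.3316  0.374 ] j [ -14.0358   44.7605   57.9665    1.4292 -123.203    -0.4151]
low d [-0.0026 -0.0093  0.1461] rv [-0.0287  0.0146  0.1474] ang 0.15085120200294094 t 8.1 tcp [ 0.6414 -0.3316  0.374 ] j [ -14.0358   44.7605   57.9665    1.4292 -123.203    -0.4151]
7970 7255 n in stand [ 0.9414  0.0072 -0.3372]
tool 0.009868881216647274 ((0.7552261352539062, 58.33857727050781), (178.09423828125, 324.4598388671875), 0.00018348917365074158)
stand frame pts [[ 0.0099 -0.0887  0.1723]
 [ 0.0556 -0.0137  0.301 ]
 [ 0.097   0.0861  0.411 ]]
```

View pics/combo4.png

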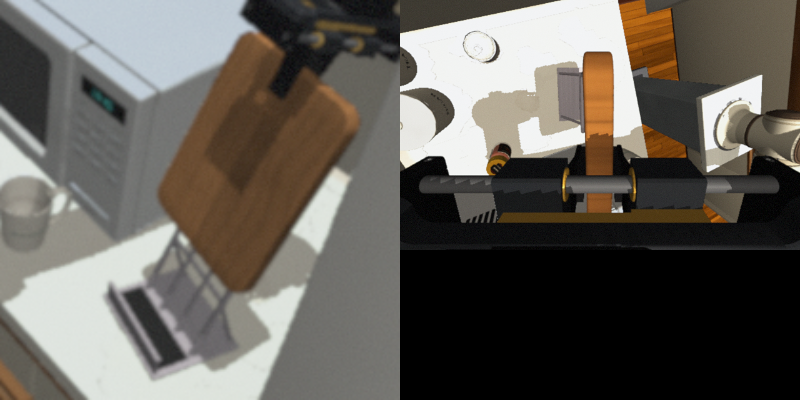

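The left panel shows the board leaning, centred above the stand, with its foot in front of the backrest wires at about (205,260). The measured angle and sideways position match the plan, so I'll go down along the board.

```bash
echo '[[0,[0,-0.006,0.02],[0,0,0]],[0,[0,-0.006,0.045],[0,0,0]],[0,[0,-0.006,0.07],[0,0,0]],[0,[0,-0.006,0.09],[0,0,0]],[0,[0,-0.006,0.11],[0,0,0]],[0,[0,-0.006,0.125],[0,0,0]],[0,[-0.002,-0.006,0.137],[0,0,0]],[0,[-0.002,-0.006,0.145],[0,0,0]]]' | python3 steer.py; echo '[[0,[0,0,0],[0,0,0]],[0,[0,0,0],[0,0,0]]]' | python3 steer.py
python3 - <<'E'
from g import *
from station import r
B=Bst(20);rel(*tcp_for(S(-.0223,0,.0136),B),"final")
s=r.sense();p,R=s["tcp_pos"],s["ee_rot"]
c=r.capture("scene");W=cloud(c);hsv=cv2.cvtColor(c["pixels"],cv2.COLOR_RGB2HSV)
m=np.zeros((400,640),bool);m[150:350,330:520]=1
m&=(hsv[...,1]>90)&(hsv[...,0]<25);m&=(abs((W-p)@R)<[.14,.05,.26]).all(-1)
Q=W[m];o,nn,i=plane(Q);print("stand frame pts",np.percentile((Q[i]-so)@np.c_[xs,ys,[0,0,1]],[.5,50,99.5],axis=0))
cv2.imwrite("pics/c5.png",cv2.resize(c["pixels"][190:360,340:510,::-1],(595,595)))
E
```

```text
time_s: 9.0
tcp_pos: [0.5977, -0.3217, 0.2393]
ee_rot: [[-0.254, -0.908, -0.332], [-0.967, 0.248, 0.061], [0.027, 0.337, -0.941]]
wrist_force: [-0.1, 0.3, -7.5]
gripper_width: 0.241
gripper_force: 30.0
time_s: 9.2
tcp_pos: [0.5989, -0.3224, 0.2397]
ee_rot: [[-0.254, -0.908, -0.332], [-0.967, 0.249, 0.06], [0.028, 0.336, -0.941]]
wrist_force: [1.2, -0.6, -7.6]
gripper_width: 0.245
gripper_force: 30.0
final d [-0.0012 -0.0098  0.015 ] rv [-0.379  -0.0569  0.1359] ang 0.4066828114999698 t 9.2 tcp [ 0.5989 -0.3224  0.2397] j [-14.1073  38.0058  26.9305   1.3139 -98.5774  -0.9384]
stand frame pts [[-0.033  -0.0913  0.0345]
 [ 0.0117 -0.0176  0.1632]
 [ 0.0536  0.0835  0.2771]]
```

View pics/c5.png

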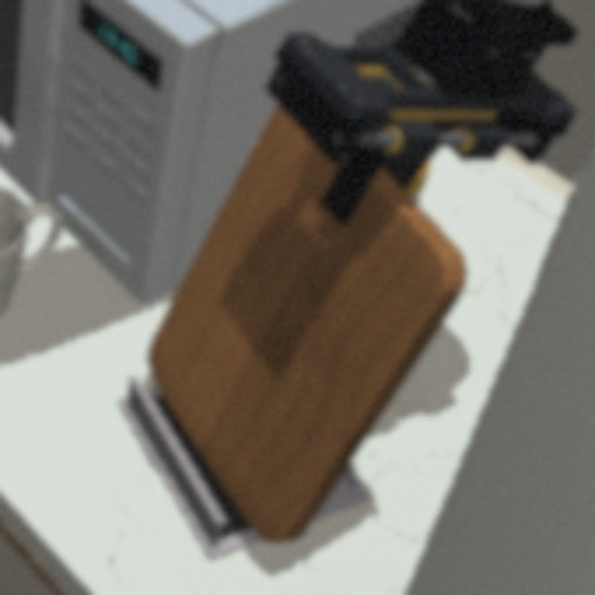

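The board's foot is behind the lip, which runs from (135,385) to (225,530), and it is centred just above the pad. Next I'll lower it slowly onto the pad.

```bash
echo '[[0,[0,-0.001,0.003],[0,0,0]],[0,[0,-0.001,0.006],[0,0,0]],[0,[0,-0.001,0.008],[0,0,0]],[0,[0,-0.001,0.01],[0,0,0]],[0,[0,-0.001,0.011],[0,0,0]],[0,[0,-0.001,0.012],[0,0,0]]]' | python3 steer.py | grep -v rot; echo '[[0,[0,0,0.001],[0,0,0]],[0,[0,0,0.001],[0,0,0]]]' | python3 steer.py| grep -v rot;  echo '[[0,[0,0,0.001],[0,0,0]],[0,[0,0,0.001],[0,0,0]]]' | python3 steer.py| grep -v rot
```

```text
time_s: 9.85
tcp_pos: [0.5958, -0.3219, 0.227]
wrist_force: [-0.1, -0.1, -4.9]
gripper_width: 0.247
gripper_force: 30.0
time_s: 10.05
tcp_pos: [0.5956, -0.322, 0.2269]
wrist_force: [0.4, -0.4, -3.1]
gripper_width: 0.244
gripper_force: 30.0
time_s: 10.25
tcp_pos: [0.5954, -0.3222, 0.2267]
wrist_force: [1.4, -1.0, 1.8]
gripper_width: 0.249
gripper_force: 30.0
```

Scaled: -2 degrees / 90 = -0.0222.

```bash
echo '[[0,[0,-0.002,0],[-0.0056,0,0]],[0,[0,-0.004,0],[-0.0111,0,0]],[0,[0,-0.006,0],[-0.0167,0,0]],[0,[0,-0.008,0],[-0.0222,0,0]]]' | python3 steer.py | grep -v rot; echo '[[0,[0,-0.002,0],[-0.0056,0,0]],[0,[0,-0.002,0],[-0.0056,0,0]]]' | python3 steer.py| grep -v rot;  echo '[[0,[0,-0.002,0],[-0.0056,0,0]],[0,[0,-0.002,0],[-0.0056,0,0]]]' | python3 steer.py
```

```text
time_s: 10.65
tcp_pos: [0.603, -0.3245, 0.224]
wrist_force: [3.0, -3.5, 6.5]
gripper_width: 0.243
gripper_force: 30.0
time_s: 10.85
tcp_pos: [0.6049, -0.3251, 0.2233]
wrist_force: [3.1, -2.7, 7.0]
gripper_width: 0.244
gripper_force: 30.0
time_s: 11.05
tcp_pos: [0.6066, -0.3256, 0.2226]
ee_rot: [[-0.254, -0.89, -0.379], [-0.967, 0.246, 0.071], [0.03, 0.385, -0.922]]
wrist_force: [3.3, -2.8, 6.5]
gripper_width: 0.244
gripper_force: 30.0
```

Scaled: -0.5 degrees / 90 = -0.0056.

```bash
echo '[[0,[0,-0.002,-0.0005],[-0.0056,0,0]],[0,[0,-0.002,-0.0005],[-0.0056,0,0]]]' | python3 steer.py | grep -v rot; echo '[[0,[0,-0.002,-0.0005],[-0.0056,0,0]],[0,[0,-0.002,-0.0005],[-0.0056,0,0]]]' | python3 steer.py
python3 - <<'E'
from g import *
from station import r
s=r.sense();p,R=s["tcp_pos"],s["ee_rot"];F=np.c_[xs,ys,[0,0,1]]
f=(p+R@TF-so)@F;b=(R@TB);print("foot in stand",f,"force",s["wrist_force"]@F,"moment",s["moment"]@F)
y=b[:,1]@F;z=b[:,2]@F;pb=f+.0105*z;k=(165-1e3*pb[2])/1e3/y[2];print("back face x at z=165:",pb[0]+k*y[0],"(bar .044) lean",np.degrees(np.arccos(y[2])))
E
```

```text
time_s: 11.25
tcp_pos: [0.6074, -0.3256, 0.2218]
wrist_force: [0.4, -1.3, 6.2]
gripper_width: 0.249
gripper_force: 30.0
time_s: 11.45
tcp_pos: [0.6081, -0.3255, 0.2206]
ee_rot: [[-0.255, -0.879, -0.403], [-0.967, 0.244, 0.079], [0.029, 0.41, -0.912]]
wrist_force: [-3.3, -0.0, 5.7]
gripper_width: 0.247
gripper_force: 30.0
foot in stand [-0.0318 -0.0017  0.018 ] force [-3.1931 -0.9337  5.6979] moment [-0.0932  0.8943  0.0013]
back face x at z=165: 0.0456713836252402 (bar .044) lean 24.181361764068374
```

The backward reaction shows the board touching the bar. I'll open a little and check before backing off.

```bash
echo '[[0.3,[0,0,0],[0,0,0]],[0.3,[0,0,0],[0,0,0]],[0.4,[0,0,0],[0,0,0]],[0.5,[0,0,0],[0,0,0]],[0.5,[0,0,0],[0,0,0]],[0.5,[0,0,0],[0,0,0]]]' | python3 steer.py
python3 - <<'E'
from g import *
from station import r
c=r.capture("scene");cv2.imwrite("pics/c6.png",cv2.resize(c["pixels"][180:360,330:510,::-1],(540,540)))
s=r.sense();p,R=s["tcp_pos"],s["ee_rot"]
W=cloud(c);hsv=cv2.cvtColor(c["pixels"],cv2.COLOR_RGB2HSV)
m=np.zeros((400,640),bool);m[150:350,330:520]=1
m&=(hsv[...,1]>90)&(hsv[...,0]<25);m&=(abs((W-p)@R)<[.14,.06,.26]).all(-1)
Q=W[m];o,nn,i=plane(Q);F=np.c_[xs,ys,[0,0,1]];print("n",nn@F*np.sign(nn@xs),"in tool",nn@R,"tool y face",np.median(((Q[i]-p)@R)[:,1]));print(np.percentile((Q[i]-so)@F,[.5,50,99.5],axis=0))
E
```

```text
time_s: 12.05
tcp_pos: [0.61, -0.3254, 0.2197]
ee_rot: [[-0.254, -0.882, -0.396], [-0.967, 0.243, 0.078], [0.027, 0.403, -0.915]]
wrist_force: [-0.5, -0.1, 0.3]
gripper_width: 0.483
gripper_force: 0.0
n [ 0.9135  0.0094 -0.4068] in tool [ 0.0089  1.     -0.0041] tool y face 0.01322829440728879
[[-0.0383 -0.095   0.0276]
 [ 0.0152 -0.0207  0.1487]
 [ 0.0646  0.079   0.2556]]
```

View pics/c6.png

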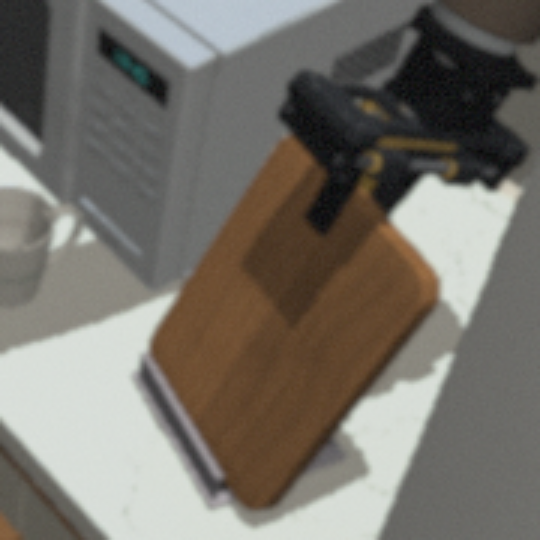

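With the grip open and no wrist force, the board rests at 24 degrees on the wires, its foot behind the lip at about (185,430). I'll back out along the fingers.

```bash
echo '[[0.5,[0,0.002,-0.01],[0,0,0]],[0.5,[0,0.002,-0.025],[0,0,0]],[0.5,[0,0.002,-0.04],[0,0,0]],[0.5,[0,0.002,-0.06],[0,0,0]],[0.5,[0,0.002,-0.085],[0,0,0]],[0.5,[0,0.002,-0.11],[0,0,0]],[0.5,[0,0.002,-0.13],[0,0,0]],[0.5,[0,0.002,-0.13],[0,0,0]]]' | python3 steer.py; echo '[[0.5,[0,0,0],[0,0,0]],[0.5,[0,0,0],[0,0,0]],[0.5,[0,0,0],[0,0,0]],[0.5,[0,0,0],[0,0,0]],[0.5,[0,0,0],[0,0,0]]]' | python3 steer.py | grep force
python3 - <<'E'
from g import *
from station import r
c=r.capture("scene");cv2.imwrite("pics/c7.png",cv2.resize(c["pixels"][120:360,190:510,::-1],(800,600)))
W=cloud(c);hsv=cv2.cvtColor(c["pixels"],cv2.COLOR_RGB2HSV);F=np.c_[xs,ys,[0,0,1]];w=(W-so)@F
m=(hsv[...,1]>90)&(hsv[...,0]<25)&(abs(w[...,1])<.13)&(w[...,0]>-.06)&(w[...,0]<.13)&(w[...,2]>.015)&(w[...,2]<.3)
Q=w[m];o,nn,i=plane(Q);nn*=np.sign(nn[0]);print("n",nn,"lean",np.degrees(np.arcsin(-nn[2])));print(np.percentile(Q[i],[.5,50,99.5],axis=0))
E
```

```text
time_s: 12.9
tcp_pos: [0.6608, -0.3357, 0.3419]
ee_rot: [[-0.255, -0.885, -0.391], [-0.967, 0.245, 0.076], [0.028, 0.397, -0.917]]
wrist_force: [0.7, -0.1, 0.3]
gripper_width: 0.499
gripper_force: 0.0
wrist_force: [0.3, -1.0, -1.6]
gripper_force: 0.0
n [ 0.9134  0.0092 -0.4071] lean 24.02021032965941
[[-0.0382 -0.0947  0.0274]
 [ 0.0172 -0.0177  0.1535]
 [ 0.0648  0.0787  0.2559]]
```

View pics/c7.png

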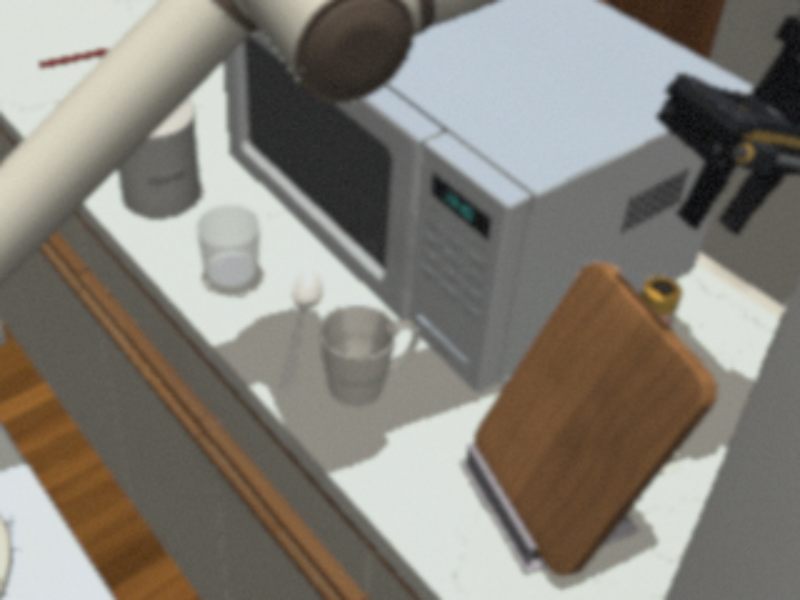

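The board leans in the stand at about (595,420), at 24 degrees, square, about 8 mm off centre and at rest. The gripper is clear at (730,150), and the tumbler, mug and spoon have not moved.

```bash
python3 -c "
from station import r
print(r.finish_job())"
```

```text
the job is handed in; nothing more can be done
None
```

The board is in the stand, leaning back 24 degrees against the wires, square and about 8 mm off centre, with the gripper clear and the tumbler, mug and spoon where they were; the job is handed in, but no verdict was shown.

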